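# Polishing lathe: switch to fast and start

### The job

Get the polishing lathe running at its fast speed: with the fingertips push the lever on the control box on the bench from off, on past the click of its first notch (slow), right to its second and last stop (fast), and only then press the start button (the smaller, flat one) fully in and let it come out again. Nothing is to be picked up: do not press the broad mushroom stop button, and leave the tools, the ring and the other loose things lying where they are.

Things in the scene. Friction and masses are not known exactly. Their poses are not given: they have to be found in the camera images.
- station: control box of the polishing lathe, screwed to the bench: grey, 180 (its x) by 240 (its y) by 62 mm high on a 200 by 260 mm flange. Origin: centre of its underside; z up; its -x side faces the robot, give or take its yaw. On its flat top: a lever on the +y half; on the -y half the start button (nearer the robot) and the stop button (farther)
- lever_pivot (a point): point on the lever's upright turning axis, level with the knob's middle: at x +25, y +35, z +115 mm in the box's frame; fixed. The two stop pins beside the arm near the hub reach 88 mm above the bench. A bright plate under the knob carries one dark stud at the first notch and two at the second stop
- lever_knob (a point): middle of the lever's upright black knob, 115 mm above the bench, 80 mm from the turning axis; moves with the lever. The knob is round, 23 mm across at its widest (11 mm above the middle), 12 mm at its foot, and stands from 90 to 140 mm above the bench on the end of a flat steel arm 14 mm wide whose top is 90 mm above the bench
- lever (a joint): lever angle, rad, growing anticlockwise seen from above: 0 = off, at the start (arm points 135 degrees from the box's +x axis, to -x +y), 0.785 = first notch, slow (to -x), 1.571 = second stop, fast (225 degrees, to -x -y). Hard stops at 0 and 1.571. A detent holds it in each of the three places: leaving one takes about 6 N at the knob; past half-way to the next it snaps on into that
- start_top (a point): the middle of the top face of the start button: flat round black cap 26 mm across in a steel collar 42 mm across, standing straight up from the box at x -40, y -82 mm in its frame, top face 84 mm above the bench, 10 mm above its collar; moves with the button
- start (a joint): how far the start button is pressed down, m: 0 = out, 0.006 = fully in; it springs back; about 5 N presses it home
- stop_top (a point): the middle of the top of the stop button: black mushroom head 40 mm across in a steel collar, standing up from the box at x +45, y -82 mm in its frame, top 96 mm above the bench
- stop (a joint): how far the stop button is pressed down, m: 0 = out, 0.006 = fully in. To be left alone
- compound_bar: a bar of polishing compound in paper, its bare end to its +x, 124 x 42 x 32 mm, lying; origin: on its underside
- pliers: a pair of pliers with dark grips lying on the bench, about 130 x 50 x 12 mm; origin: under their rivet, jaws to their +x
- reel: a small flanged steel reel wound with copper wire, 68 mm across, 50 mm high, standing on its flange; origin: centre of its underside
- jar: a small amber jar with a steel lid, 56 mm across, 70 mm high; origin: centre of its underside
- buff: a spare polishing buff, a grey disc 96 mm across and 18 mm thick, lying flat; origin: centre of its underside
- band: a plain brass finger ring 24 mm across and 8 mm high, lying on top of the control box between the hub of the lever and the stop button; origin: centre of its underside
- hammer: a hammer lying on the bench, 220 mm long, its handle to its -x; origin: on its underside

How it is judged:
By the outcome, as a careful person would: the job done as asked, in the order asked, and still so for the second after the job is handed in, with the robot touching nothing.
It also fails if it takes over 45 s, if anything falls off the work surface, if the arm or the gripper's body presses on something with over 40 N, if the wrist force passes 120 N, or if a joint passes its speed limit or range.

### The arm

A 7-joint arm with a two-finger parallel gripper is mounted at the origin on the work surface. World frame = base frame: x ahead of the robot, y to its left, z up, the work surface at z = 0. Lengths are in m, angles in rad, forces in N, time in s.
With the tool pointing down it reaches from about 0.4 to 0.85 m from the base axis. Payload 4.5 kg.
Tool frame: the origin (TCP) lies between the finger pads; the fingertips stand 19 mm ahead of it and the grasp point (between the pads) is the TCP (robot.tcp_to_tips is the distance from the TCP to the fingertips, in m); x points along the fingers, y is the direction in which the jaws open and shut, and the axes are right-handed (so a half turn about x gives the same grasp; the last joint's range is limited). The gripper opens to 85 mm and grips with 20 to 120 N. Pads are 22 mm wide; open, the fingers measure 114 mm over their backs; the gripper's body (76 mm by 85 mm) begins 54 mm behind the grasp point. The pads swing forward as they close: fully open they stand 13 mm farther back than shut.
Start: joints at [-1.272, 0.689, -0.195, 1.565, 0.157, 0.902, -0.215], TCP at [0.164, 0.603, 0.25] pointing down, gripper open.
Joint ranges: [-3.01, 3.01], [-0.46, 2.08], [-1.47, 1.51], [0.13, 2.56], [-1, 4.14], [0.04, 2.09], [-2.66, 2.66]. Speed limits (rad/s): [2.57, 2.57, 3.14, 3.14, 3.14, 3.14, 3.14].

### API

Orientations are given as a rotation vector (axis times angle).
In Python, from bench import robot, eyes gives the robot as it stands.
- The arm moves only by the tool step_arm, never from a script. Its argument "plan" is one flat list of numbers, 5 for each row, row after row: the shift along the world's x, y, z each as a share of 0.15 m, from -1 to 1, then the turn about the world's z as a share of 90 degrees, from -1 to 1, then the opening, from 0 (shut) to 1 (fully open). A call has 1 to 10 rows; each row shifts and turns the commanded pose from where the row before left it; what a row does not reach is not made up. A row lasts 1/12 s, in which the tool goes at most 41.7 mm and 7.16 degrees, less where a joint would pass 70% of its speed; a pose out of reach is approached as far as the arm can. A call with a number of a shift or a turn outside -1 to 1 is refused whole. A call with a gripper value outside its range is refused whole. The fingers move at their own pace and stop on an object; the grip force is fixed at half the most. Time passes only in rows, so rows that do not move let the fingers close. It gives the time, the measured TCP pose, the force and the opening at its end, in the units of the state.
- robot.get_state(): the state, without advancing time (a new reading comes with each control period).
- eyes.read_camera(name): name is "scene" or "top" or "wrist"; returns a dict with "frame" (480x640x3 uint8, red, green, blue), "range_z" (480x640 float32, m along the optical axis (not along the pixel's ray), 0 where there is no reading), "intrinsics" (3x3 intrinsics, pixels), "rvec" (rotation vector, rad) and "tvec" (3), from world to camera coordinates, as OpenCV has them. Camera axes: x right, y down, z forward; pixel columns grow to the right and rows downward; lengths in m; the calibration is good to about 2 mm. A picture is of the moment at which its call begins.
- robot.job_done(): hands the job in, once; it reports no verdict.
Trained networks look in a picture, given as the dict that the camera call returned (one of the last four; its "shot" number tells which), for a name from the list of things; names that differ only in an ending like _2 or _b are one class to them, and where a whole thing is asked for, a point or a joint stands for the part that bears it (a point fixed in the world has none). Each returns a list of dicts, best first, with "conf" (0 to 1); they miss things now and then, are a little off and sometimes report something else, mostly with a low value. They report only what shows in the picture. A call takes as long as a camera call.
- eyes.find_in(picture, label): "position" ([column, row] in pixels, amid what is visible of it).
- eyes.silhouettes(picture, label): "pixels" (480x640 bool, what is visible of it) and "position" ([column, row] in pixels, amid what is visible of it).
- eyes.landmark_of(picture, label): "position" ([column, row] in pixels: a listed point, or the origin of a listed thing).
The state is a dict: "clock": time; "qpos": joint angles; "qd": joint speeds; "joint_efforts": joint torques, N m; "tool_pos": TCP position; "orientation": TCP orientation; "wrist_force": force on the tool from outside, world axes, zero at the start; "wrist_torque": the same for the moment, N m; "finger_gap": finger opening in m.
Only numpy, scipy, OpenCV 4.12 (cv2) and the standard library are available. Lean on these libraries where they do the work, as an engineer would, in place of code of your own. Each camera call takes 0.05 s, during which the arm holds its last target.

## Working session

There is one attempt and no reset: what is moved stays moved. The work goes in short steps, Python scripts to look and compute and a tool call to move; the robot and the scene stay as the last step left them, time stands still between calls to the robot, and variables do not carry over. Pictures are saved under pics/ and viewed, and the job is handed in when it is done.

Besides the shell and the picture viewer there is one more tool, called after "Emit:" by a JSON object that holds its "fn" and its "kwargs". step_arm: Moves the arm, as the interface text tells. Its arguments: {"type":"object","properties":{"plan":{"type":"array","items":{"type":"number"}}},"required":["plan"]}

```bash
mkdir -p pics; ls; cat > h.py <<'E'
import numpy as np, cv2
from bench import robot, eyes
def world(p,uv,z=None):
    K=np.array(p["intrinsics"]);R,_=cv2.Rodrigues(np.array(p["rvec"],float));t=np.array(p["tvec"],float).ravel()
    ray=np.linalg.inv(K)@np.array([uv[0],uv[1],1.0]); C=-R.T@t; d=R.T@ray
    if z is None:
        dep=p["range_z"][int(round(uv[1])),int(round(uv[0]))]; return C+d*dep
    return C+d*(z-C[2])/d[2]
def save(p,n): cv2.imwrite("pics/"+n+".png",p["frame"][:,:,::-1])
def pix(p,X):
    return cv2.projectPoints(np.array(X,float).reshape(-1,3),np.array(p["rvec"],float),np.array(p["tvec"],float),np.array(p["intrinsics"],float),None)[0].reshape(-1,2)
E
python3 - <<'E'
from h import *
s=robot.get_state();print(s["clock"],s["tool_pos"],s["orientation"],s["finger_gap"],s["wrist_force"])
zs=dict(station=0,lever_pivot=.115,lever_knob=.115,start_top=.084,stop_top=.096,band=.062)
for c in("top","scene"):
    p=eyes.read_camera(c);save(p,c+"0")
    for k,z in zs.items():
        for r in eyes.landmark_of(p,k)[:2]: print(c,k,np.round(r["position"],1),round(r["conf"],2),np.round(world(p,r["position"],z),4))
E
```

```text
pics
0.0 [0.16341639 0.60259225 0.24944954] [ 0.20622307  1.56092743 -0.20926358] 0.08556704822937301 [-0.21859723 -0.30924978 -0.32984529]
top station [289.9 263. ] 0.6 [0.5495 0.1138 0.    ]
top lever_pivot [269.4 247.8] 0.74 [0.5644 0.1566 0.115 ]
top lever_knob [250.2 281. ] 0.68 [0.4901 0.1952 0.115 ]
top start_top [328.7 269.9] 0.61 [0.5236 0.0243 0.084 ]
top stop_top [320.5 231.3] 0.53 [0.6087 0.0451 0.096 ]
top stop_top [413.9 243.2] 0.21 [ 0.5878 -0.1649  0.096 ]
top band [294.4 233.9] 0.51 [0.6078 0.104  0.062 ]
scene station [337.1 267.2] 0.83 [0.5386 0.1196 0.    ]
scene lever_pivot [356.7 225.6] 0.59 [0.5399 0.1595 0.115 ]
scene lever_pivot [294.  236.1] 0.59 [0.5725 0.0126 0.115 ]
scene lever_knob [363.1 212. ] 0.95 [0.4767 0.1884 0.115 ]
scene start_top [294.9 236.5] 0.41 [0.524  0.0187 0.084 ]
scene stop_top [208.  289.2] 0.55 [ 0.7183 -0.1634  0.096 ]
scene stop_top [313.1 252.5] 0.43 [0.6126 0.0501 0.096 ]
scene band [335.7 258.9] 0.56 [0.5924 0.1043 0.062 ]
```

View pics/top0.png

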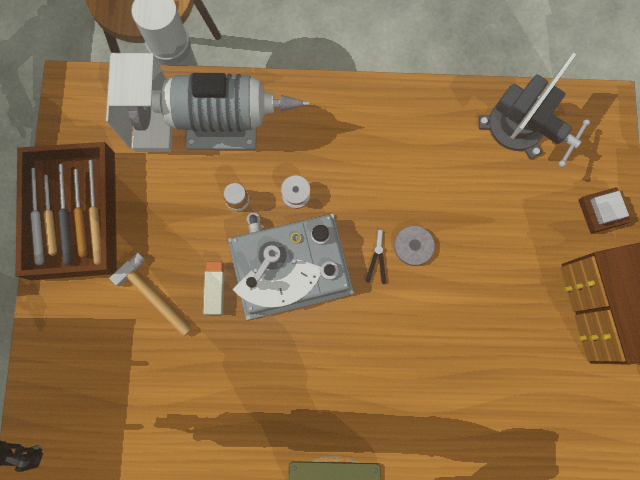

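View pics/scene0.png

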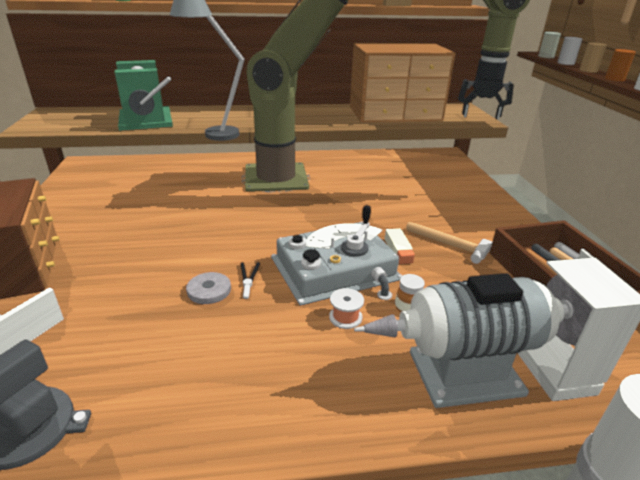

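```bash
python3 - <<'E'
from h import *
from scipy.optimize import least_squares
s=np.sqrt(.5)*.08
P=dict(station=(0,0,0),lever_pivot=(.025,.035,.115),lever_knob=(.025-s,.035+s,.115),start_top=(-.04,-.082,.084),stop_top=(.045,-.082,.096))
obs=[]
for c in("top","scene"):
    p=eyes.read_camera(c)
    for k in P:
        for r in eyes.landmark_of(p,k)[:2]: obs.append((c,p,k,r["position"],r["conf"]))
    if c=="top":
        tp=p
def W(q,X):
    X=np.array(X);c,s=np.cos(q[2]),np.sin(q[2]);return np.array([q[0]+c*X[0]-s*X[1],q[1]+s*X[0]+c*X[1],X[2]])
def res(q,sel=None): return np.concatenate([(pix(p,W(q,P[k]))[0]-np.array(uv)) for c,p,k,uv,cf in obs])
f=least_squares(res,[.55,.11,.22],loss="soft_l1",f_scale=1.5)
print(f.x,np.degrees(f.x[2]))
for (c,p,k,uv,cf),r in zip(obs,f.fun.reshape(-1,2)): print(c,k,round(cf,2),np.round(r,1))
# depth fit of box top from top camera
p=tp;v,u=np.mgrid[0:480,0:640];K=np.array(p["intrinsics"]);R=cv2.Rodrigues(np.array(p["rvec"],float))[0];t=np.array(p["tvec"],float).ravel()
d=p["range_z"];X=(np.stack([(u-K[0,2])/K[0,0]*d,(v-K[1,2])/K[1,1]*d,d],-1)-t)@R
m=(d>0)&(abs(X[...,2]-.075)<.025)&(abs(X[...,0]-.56)<.16)&(abs(X[...,1]-.11)<.17)
n,l,st,ce=cv2.connectedComponentsWithStats(m.astype(np.uint8));i=1+np.argmax(st[1:,4])
print(st[i],cv2.minAreaRect(X[l==i][:,:2].astype(np.float32)), np.median(X[l==i][:,2]))
for k in P: print(k,np.round(W(f.x,P[k]),4))
ff=cv2.resize(p["frame"][200:330,210:370],None,fx=5,fy=4.6,interpolation=cv2.INTER_CUBIC)
def dot(q,col):
    for k in P:
        a=pix(p,W(q,P[k]))[0];cv2.circle(ff,(int((a[0]-209.5)*5),int((a[1]-199.5)*4.6)),4,col,-1)
    for z,hx,hy in((.062,.09,.12),):
        cs=[pix(p,W(q,(a*hx,b*hy,z)))[0] for a,b in((1,1),(1,-1),(-1,-1),(-1,1))]
        cv2.polylines(ff,[np.array([[(a[0]-209.5)*5,(a[1]-199.5)*4.6] for a in cs],np.int32)],True,col,1)
dot(f.x,(255,0,0));cv2.imwrite("pics/fit.png",ff[:,:,::-1])
E
```

```text
[0.53856645 0.11657659 0.30043057] 17.213403609040956
top station 0.58 [-2.   4.7]
top station 0.45 [132.2 -32.3]
top lever_pivot 0.8 [-3.4  1.4]
top lever_pivot 0.3 [ 16.8 -28.7]
top lever_knob 0.68 [-1.9  0.1]
top start_top 0.59 [-2.5  0.5]
top stop_top 0.61 [ 0.4 -0.6]
scene station 0.94 [-0.5 -1.5]
scene lever_pivot 0.93 [-0.3  2.4]
scene lever_knob 0.79 [-1.3 -1.4]
scene start_top 0.64 [-69.   22.9]
scene start_top 0.53 [3.3 0.7]
scene stop_top 0.46 [-0.  -2.7]
[ 231  215  119   98 8134] ((0.5423607230186462, 0.12204843759536743), (0.19020718336105347, 0.25794726610183716), 15.213188171386719) 0.06384328484100357
station [0.5386 0.1166 0.    ]
lever_pivot [0.5521 0.1574 0.115 ]
lever_knob [0.4813 0.1947 0.115 ]
start_top [0.5246 0.0264 0.084 ]
stop_top [0.6058 0.0516 0.096 ]
```

View pics/fit.png

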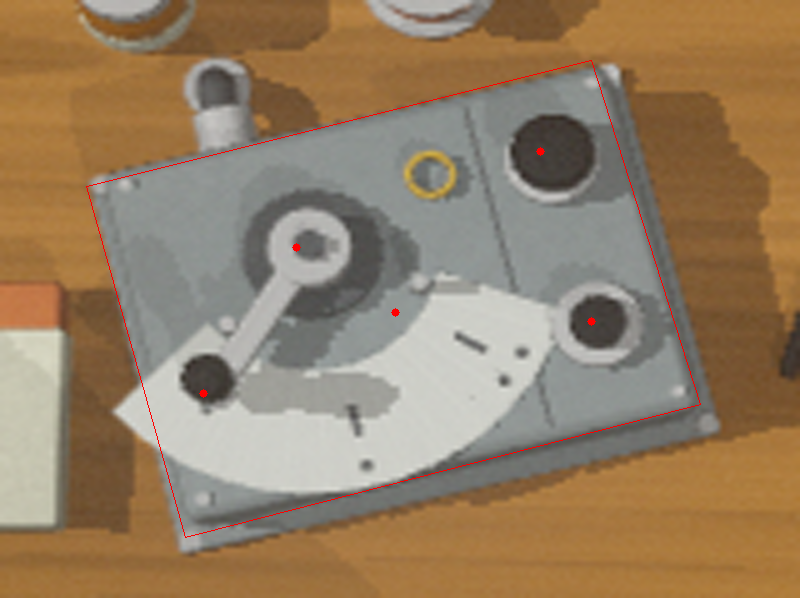

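```bash
cat >> h.py <<'E'
def W(q,X):
    X=np.array(X);c,s=np.cos(q[2]),np.sin(q[2]);return np.array([q[0]+c*X[0]-s*X[1],q[1]+s*X[0]+c*X[1],X[2]])
E
python3 - <<'E'
from h import *
from scipy.optimize import least_squares
p=eyes.read_camera("top")
s=np.sqrt(.5)*.08
O=[((-.04,-.082,.084),(597,322)),((.045,-.082,.094),(552,153)),((.025-s,.035+s,.130),(207,378)),((.025,.035,.1),(310,247))]
uv=[(209.5+(a+.5)/5,199.5+(b+.5)/4.6) for _,(a,b) in O]
f=least_squares(lambda q:np.concatenate([pix(p,W(q,X))[0]-u for (X,_),u in zip(O,uv)]),[.54,.12,.26])
print(f.x,np.degrees(f.x[2]),np.round(f.fun,1))
q=f.x
for k,X in dict(pivot=(.025,.035,.115),knob=(.025-s,.035+s,.115),fast=(.025-s,.035-s,.115),start=(-.04,-.082,.084),stop=(.045,-.082,.096)).items(): print(k,np.round(W(q,X),4))
# direct depth check of tops
R=cv2.Rodrigues(np.array(p["rvec"],float))[0]
for (X,_),u in zip(O,uv): print(X,np.round(world(p,u),4))
ff=cv2.resize(p["frame"][200:330,210:370],None,fx=5,fy=4.6,interpolation=cv2.INTER_CUBIC)
cs=[pix(p,W(q,(a*.09,b*.12,.062)))[0] for a,b in((1,1),(1,-1),(-1,-1),(-1,1))]
cv2.polylines(ff,[np.array([[(a[0]-209.5)*5,(a[1]-199.5)*4.6] for a in cs],np.int32)],True,(255,0,0),1)
for X,_ in O:
    a=pix(p,W(q,X))[0];cv2.circle(ff,(int((a[0]-209.5)*5),int((a[1]-199.5)*4.6)),4,(255,0,0),-1)
cv2.imwrite("pics/fit2.png",ff[:,:,::-1])
p=eyes.read_camera("scene");ff=cv2.resize(p["frame"][190:310,260:420],None,fx=5,fy=5,interpolation=cv2.INTER_CUBIC)
for X in [o[0] for o in O]+[(a*.09,b*.12,.062) for a,b in((1,1),(1,-1),(-1,-1),(-1,1))]:
    a=pix(p,W(q,X))[0];cv2.circle(ff,(int((a[0]-259.5)*5),int((a[1]-189.5)*5)),4,(255,0,0),-1)
cv2.imwrite("pics/fit3.png",ff[:,:,::-1])
E
```

```text
[0.54071907 0.11259038 0.26933177] 15.4315734893044 [ 0.3  0.2  0.2 -0.2 -0.2  0.3 -0.3 -0.3]
pivot [0.5555 0.153  0.115 ]
knob [0.4859 0.1925 0.115 ]
fast [0.516  0.0834 0.115 ]
start [0.524  0.0229 0.084 ]
stop [0.6059 0.0455 0.096 ]
(-0.04, -0.082, 0.084) [0.5243 0.0236 0.084 ]
(0.045, -0.082, 0.094) [0.6046 0.0461 0.098 ]
(np.float64(-0.03156854249492381), np.float64(0.09156854249492381), 0.13) [0.4857 0.1913 0.1383]
(0.025, 0.035, 0.1) [0.5553 0.1524 0.0969]
```

View pics/fit2.png

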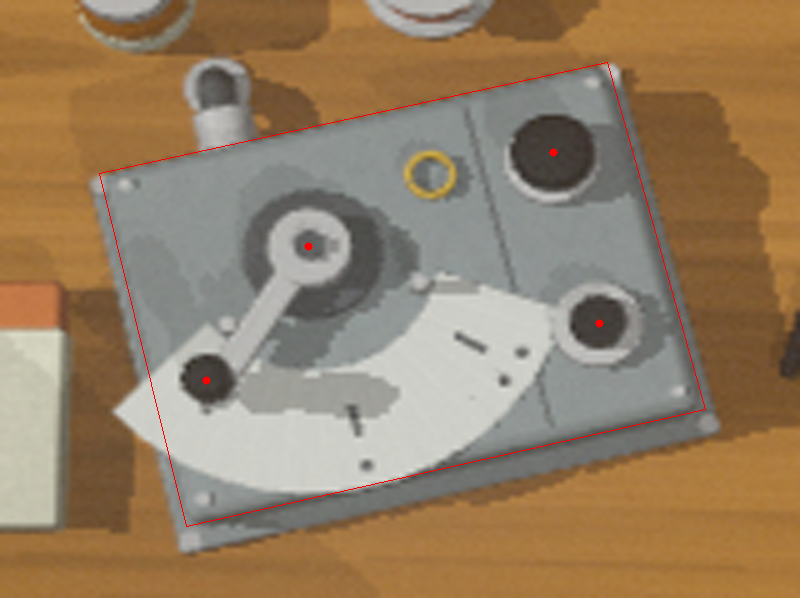

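View pics/fit3.png

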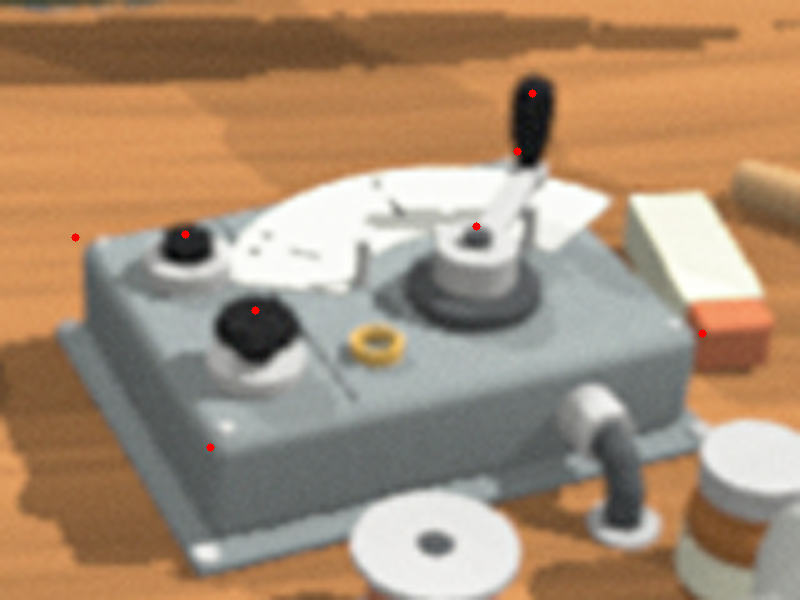

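```bash
python3 - <<'E'
from h import *
s=robot.get_state();R=cv2.Rodrigues(np.array(s["orientation"]))[0]
print(np.round(R,3),np.degrees(np.arctan2(R[1,1],R[0,1])),robot.tcp_to_tips)
E
```

```text
[[ 0.     0.262  0.965]
 [ 0.     0.965 -0.262]
 [-1.     0.    -0.   ]] 74.8299760269386 0.019
```

Emit:
{"fn": "step_arm", "kwargs": {"plan": [0.17,-0.19,0,0,0,0.17,-0.19,0,0,0,0.17,-0.19,0,0,0,0.17,-0.19,0,0,0,0.17,-0.19,0,0,0,0.17,-0.19,0,0,0,0.17,-0.19,0,0,0,0.17,-0.19,0,0,0,0.17,-0.19,0,0,0,0.17,-0.19,0,0,0]}}

```text
clock: 2.23
tool_pos: [0.4197, 0.3167, 0.2505]
orientation: [0.208, 1.56, -0.207]
wrist_force: [0.9, 0.8, 0.4]
finger_gap: 0.0001
```

Emit:
{"fn": "step_arm", "kwargs": {"plan": [0.17,-0.19,0,0,0,0.17,-0.19,0,0,0,0.17,-0.19,0,0,0,0,0,0,0,0]}}

```text
clock: 2.57
tool_pos: [0.5014, 0.2235, 0.2502]
orientation: [0.215, 1.555, -0.223]
wrist_force: [0.4, -0.6, -1.3]
finger_gap: -0.0
```

Emit:
{"fn": "step_arm", "kwargs": {"plan": [0.04,0.06,-0.1,0,0,0,0,-0.2,0,0,0,0,-0.2,0,0,0,0,-0.2,0,0,0,0,-0.1,0,0,0,0,0,0,0]}}

```text
clock: 3.07
tool_pos: [0.4989, 0.2408, 0.1271]
orientation: [0.204, 1.566, -0.211]
wrist_force: [-0.3, -0.2, 0.1]
finger_gap: -0.0001
```

```bash
python3 - <<'E'
from h import *
p=eyes.read_camera("scene");cv2.imwrite("pics/s1.png",cv2.resize(p["frame"][150:310,250:450],None,fx=4,fy=3.75,interpolation=cv2.INTER_CUBIC)[:,:,::-1])
p=eyes.read_camera("top");cv2.imwrite("pics/t1.png",cv2.resize(p["frame"][200:330,210:370],None,fx=5,fy=4.6,interpolation=cv2.INTER_CUBIC)[:,:,::-1])
E
```

```text
(no output)
```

View pics/s1.png

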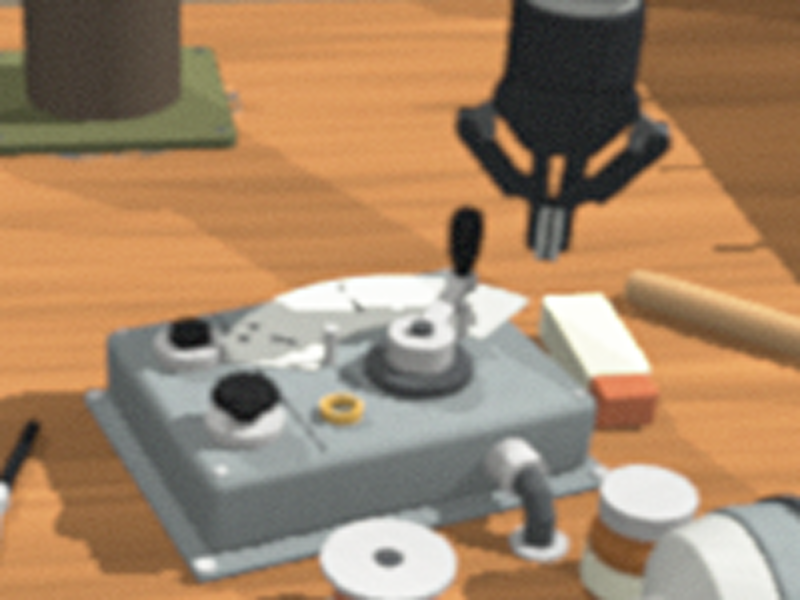

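View pics/t1.png

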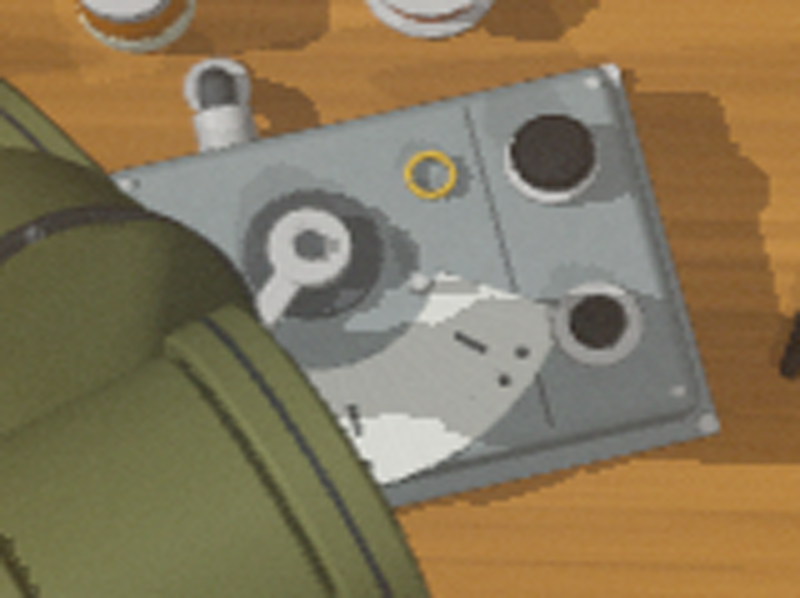

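```bash
cat > path.py <<'E'
import numpy as np
P=np.array([.5555,.153]);r=.083
c=np.array([.5009,.2411])
for a in [127]+list(range(133,230,6)):
    n=P+r*np.array([np.cos(np.radians(a)),np.sin(np.radians(a))]);d=(n-c)/.15
    print(a,np.round(n,4),np.round(d,3),.067 if a>=150 else 0);c=n
E
python3 path.py
```

```text
127 [0.5055 0.2193] [ 0.031 -0.145] 0
133 [0.4989 0.2137] [-0.044 -0.037] 0
139 [0.4929 0.2075] [-0.04  -0.042] 0
145 [0.4875 0.2006] [-0.036 -0.046] 0
151 [0.4829 0.1932] [-0.031 -0.049] 0.067
157 [0.4791 0.1854] [-0.025 -0.052] 0.067
163 [0.4761 0.1773] [-0.02  -0.054] 0.067
169 [0.474  0.1688] [-0.014 -0.056] 0.067
175 [0.4728 0.1602] [-0.008 -0.057] 0.067
181 [0.4725 0.1516] [-0.002 -0.058] 0.067
187 [0.4731 0.1429] [ 0.004 -0.058] 0.067
193 [0.4746 0.1343] [ 0.01  -0.057] 0.067
199 [0.477 0.126] [ 0.016 -0.056] 0.067
205 [0.4803 0.1179] [ 0.022 -0.054] 0.067
211 [0.4844 0.1103] [ 0.027 -0.051] 0.067
217 [0.4892 0.103 ] [ 0.032 -0.048] 0.067
223 [0.4948 0.0964] [ 0.037 -0.044] 0.067
229 [0.501  0.0904] [ 0.042 -0.04 ] 0.067
```

Emit:
{"fn": "step_arm", "kwargs": {"plan": [0.03,-0.145,0,0,0,-0.044,-0.037,0,0,0,-0.04,-0.042,0,0,0,0,0,0,0,0]}}

```text
clock: 3.5
tool_pos: [0.493, 0.2081, 0.1318]
orientation: [0.21, 1.559, -0.207]
wrist_force: [1.9, 2.3, 1.2]
finger_gap: 0.0
```

Emit:
{"fn": "step_arm", "kwargs": {"plan": [-0.036,-0.046,0,0,0,-0.03,-0.049,0,0.067,0,-0.025,-0.052,0,0.067,0,-0.02,-0.054,0,0.067,0,-0.014,-0.056,0,0.067,0,0,0,0,0,0]}}

```text
clock: 4.0
tool_pos: [0.4725, 0.1675, 0.1304]
orientation: [-0.126, 1.57, 0.122]
wrist_force: [0.3, -0.2, -1.3]
finger_gap: -0.0001
```

```bash
python3 - <<'E'
from h import *
p=eyes.read_camera("scene");cv2.imwrite("pics/s2.png",cv2.resize(p["frame"][150:310,250:450],None,fx=4,fy=3.75,interpolation=cv2.INTER_CUBIC)[:,:,::-1])
E
```

```text
(no output)
```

View pics/s2.png

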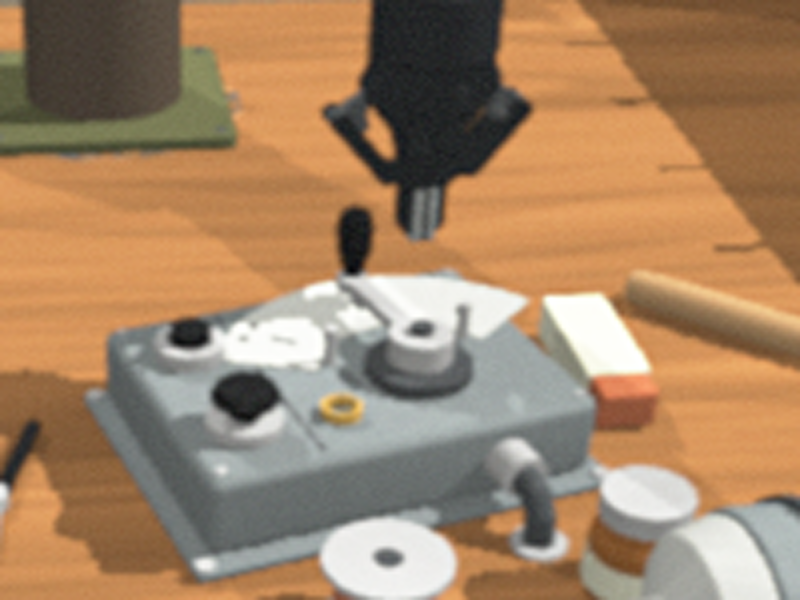

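The lever has snapped to the first notch: the arm points towards the robot and the knob is at about (355,235), with the finger behind it. I'll push on.

Emit:
{"fn": "step_arm", "kwargs": {"plan": [-0.008,-0.057,-0.02,0.067,0,-0.002,-0.058,0,0.067,0,0.004,-0.058,0,0.067,0,0.01,-0.057,0,0.067,0,0.016,-0.056,0,0.067,0,0.022,-0.054,0,0.067,0,0.027,-0.051,0,0.067,0,0,0,0,0,0]}}

```text
clock: 4.72
tool_pos: [0.4849, 0.1098, 0.1271]
orientation: [-0.696, 1.458, 0.695]
wrist_force: [-0.4, -0.2, 0.4]
finger_gap: -0.0004
```

Emit:
{"fn": "step_arm", "kwargs": {"plan": [0.032,-0.048,0,0.067,0,0,0,0,0,0]}}

```text
clock: 4.88
tool_pos: [0.4898, 0.1033, 0.1272]
orientation: [-0.776, 1.428, 0.775]
wrist_force: [-0.6, -0.9, 0.1]
finger_gap: 0.0
```

```bash
python3 - <<'E'
from h import *
p=eyes.read_camera("scene");cv2.imwrite("pics/s3.png",cv2.resize(p["frame"][150:310,250:450],None,fx=4,fy=3.75,interpolation=cv2.INTER_CUBIC)[:,:,::-1])
E
```

```text
(no output)
```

View pics/s3.png

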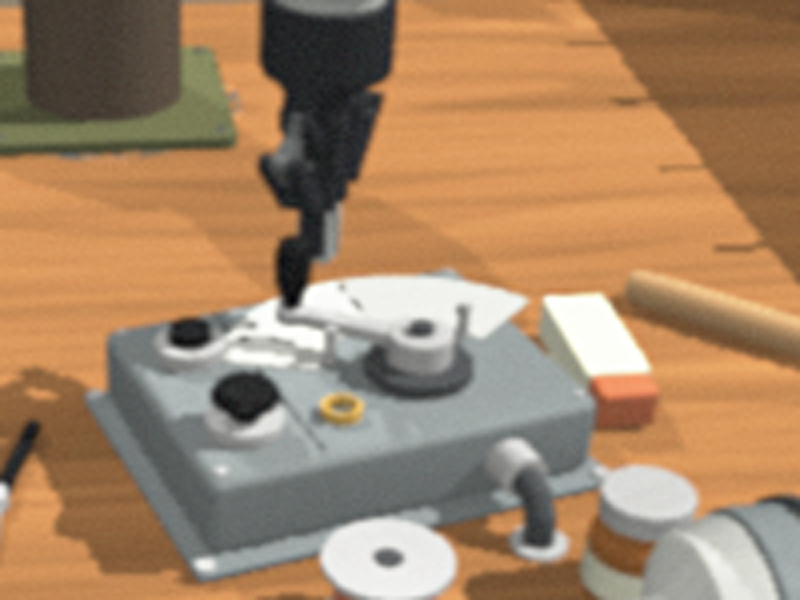

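Emit:
{"fn": "step_arm", "kwargs": {"plan": [0.023,-0.013,0,0,0,0,0,0,0,0]}}

```text
clock: 5.1
tool_pos: [0.4932, 0.1023, 0.1274]
orientation: [-0.776, 1.427, 0.775]
wrist_force: [-0.4, 0.1, -0.7]
finger_gap: -0.0002
```

Emit:
{"fn": "step_arm", "kwargs": {"plan": [0.023,-0.013,0,0,0,0,0,0,0,0]}}

```text
clock: 5.27
tool_pos: [0.4968, 0.0998, 0.1274]
orientation: [-0.777, 1.427, 0.776]
wrist_force: [1.0, 0.9, 0.6]
finger_gap: -0.0
```

Emit:
{"fn": "step_arm", "kwargs": {"plan": [0.017,-0.01,0,0,0,0,0,0,0,0]}}

```text
clock: 5.43
tool_pos: [0.4983, 0.0989, 0.1273]
orientation: [-0.777, 1.428, 0.779]
wrist_force: [-1.3, 0.2, 0.5]
finger_gap: 0.0002
```

Emit:
{"fn": "step_arm", "kwargs": {"plan": [0.012,-0.007,0,0,0,0,0,0,0,0]}}

```text
clock: 5.6
tool_pos: [0.4985, 0.0988, 0.1272]
orientation: [-0.777, 1.429, 0.782]
wrist_force: [-5.6, 2.4, 3.3]
finger_gap: -0.0001
```

Emit:
{"fn": "step_arm", "kwargs": {"plan": [0.012,-0.007,0,0,0,0,0,0,0,0]}}

```text
clock: 5.77
tool_pos: [0.4987, 0.0986, 0.1273]
orientation: [-0.776, 1.43, 0.785]
wrist_force: [-10.1, 5.8, 6.1]
finger_gap: 0.0002
```

The lever is against the hard stop: about 13 N and no movement. I'll back off, rise clear and look from above.

Emit:
{"fn": "step_arm", "kwargs": {"plan": [-0.1,0.06,0,0,0,-0.1,0.06,0,0,0,0,0,0.2,0.05,0,0,0,0.2,0.05,0,-0.15,0,0.2,0.05,0,-0.2,0,0,0.05,0,0,0,0,0,0]}}

```text
clock: 6.35
tool_pos: [0.4154, 0.1134, 0.2184]
orientation: [-1.022, 1.321, 1.021]
wrist_force: [-0.7, 0.4, 0.4]
finger_gap: 0.0004
```

```bash
python3 - <<'E'
from h import *
s=robot.get_state();R=cv2.Rodrigues(np.array(s["orientation"]))[0];print(s["tool_pos"],np.degrees(np.arctan2(R[1,1],R[0,1])))
p=eyes.read_camera("scene");cv2.imwrite("pics/s4.png",cv2.resize(p["frame"][150:310,250:450],None,fx=4,fy=3.75,interpolation=cv2.INTER_CUBIC)[:,:,::-1])
p=eyes.read_camera("top");cv2.imwrite("pics/t4.png",cv2.resize(p["frame"][200:330,210:370],None,fx=5,fy=4.6,interpolation=cv2.INTER_CUBIC)[:,:,::-1])
for r in eyes.landmark_of(p,"lever_knob")[:1]: print(r["conf"],world(p,r["position"],.115))
E
```

```text
[0.4153824  0.11340354 0.21843231] 165.5397647669804
0.66 [0.46016981 0.26381534 0.115     ]
```

View pics/t4.png

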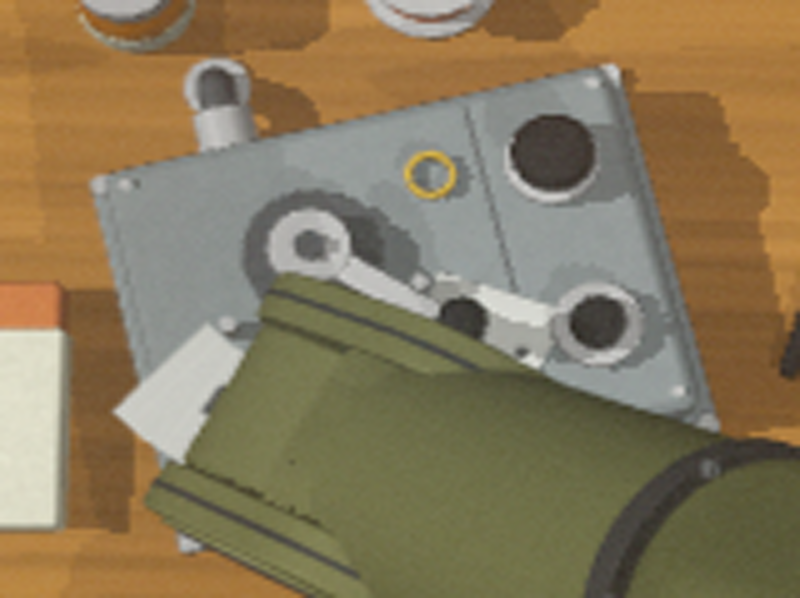

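View pics/s4.png

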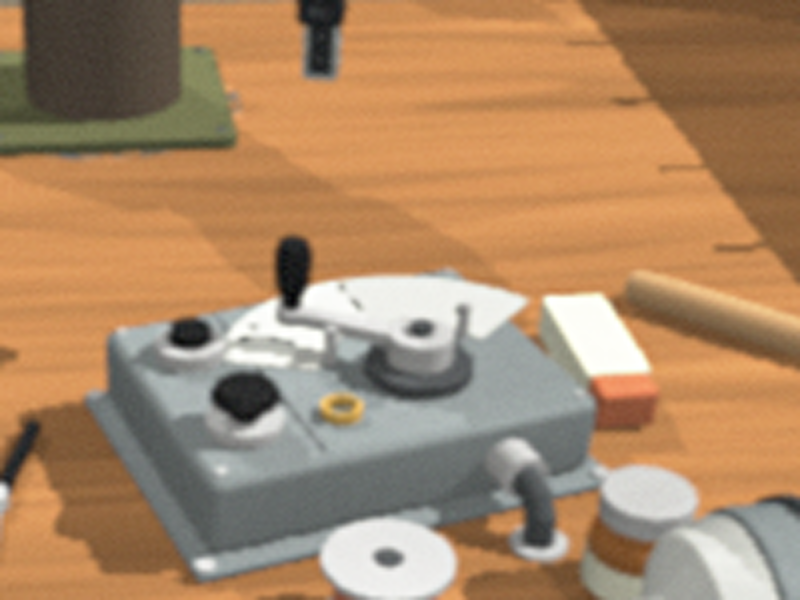

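Emit:
{"fn": "step_arm", "kwargs": {"plan": [0.181,-0.151,0,0.06,0,0.181,-0.151,0,0.06,0,0.181,-0.151,0,0.06,0,0.181,-0.151,0,0.06,0,0,0,-0.2,0,0,0,0,-0.2,0,0,0,0,-0.2,0,0,0,0,0,0,0,0,0,0,0,0]}}

```text
clock: 7.25
tool_pos: [0.5282, 0.0233, 0.126]
orientation: [-1.294, 1.154, 1.298]
wrist_force: [-0.2, 0.1, 0.6]
finger_gap: 0.0001
```

```bash
python3 - <<'E'
from h import *
p=eyes.read_camera("scene");cv2.imwrite("pics/s5.png",cv2.resize(p["frame"][150:310,250:450],None,fx=4,fy=3.75,interpolation=cv2.INTER_CUBIC)[:,:,::-1])
p=eyes.read_camera("wrist");save(p,"w5")
s=robot.get_state();print(s["tool_pos"],pix(p,[s["tool_pos"],[.524,.0229,.084]]))
for r in eyes.landmark_of(p,"start_top")[:2]: print(r["conf"],r["position"],world(p,r["position"],.084))
E
```

```text
[0.52972253 0.02428735 0.12844948] [[313.79520981 336.61156783]
 [327.60596427 283.51667926]]
0.63 [321.2, 280.9] [0.52692389 0.02201626 0.084     ]
```

View pics/s5.png

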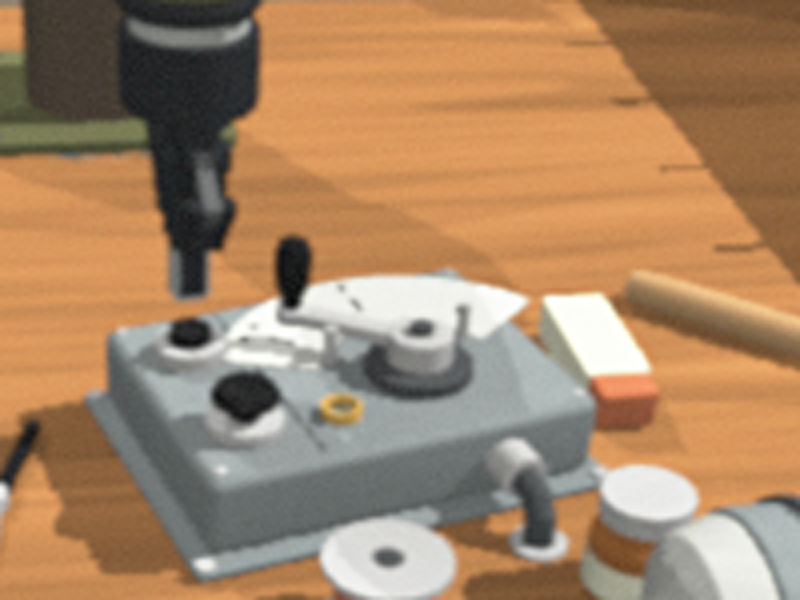

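View pics/w5.png

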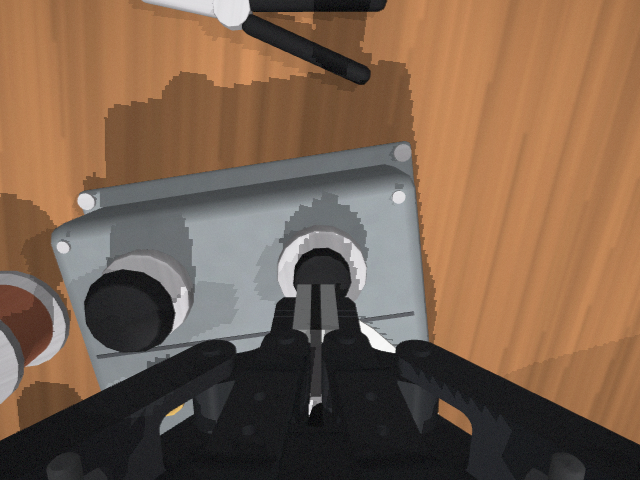

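Emit:
{"fn": "step_arm", "kwargs": {"plan": [-0.03,-0.01,-0.06,0,0,0,0,-0.06,0,0,0,0,0,0,0]}}

```text
clock: 7.65
tool_pos: [0.5239, 0.0217, 0.1092]
orientation: [-1.296, 1.152, 1.296]
wrist_force: [-1.0, -0.4, -0.3]
finger_gap: -0.0001
```

Emit:
{"fn": "step_arm", "kwargs": {"plan": [0,0,-0.03,0,0,0,0,0,0,0]}}

```text
clock: 7.82
tool_pos: [0.5243, 0.0222, 0.1048]
orientation: [-1.296, 1.151, 1.296]
wrist_force: [-0.6, 0.3, 0.4]
finger_gap: 0.0001
```

Emit:
{"fn": "step_arm", "kwargs": {"plan": [0,0,-0.02,0,0,0,0,-0.02,0,0,0,0,0,0,0]}}

```text
clock: 8.07
tool_pos: [0.5246, 0.0224, 0.0989]
orientation: [-1.296, 1.15, 1.295]
wrist_force: [-0.5, -0.3, 4.0]
finger_gap: 0.0001
```

Emit:
{"fn": "step_arm", "kwargs": {"plan": [0,0,-0.015,0,0,0,0,0,0,0]}}

```text
clock: 8.23
tool_pos: [0.5246, 0.0224, 0.0971]
orientation: [-1.297, 1.15, 1.295]
wrist_force: [0.8, -1.1, 5.6]
finger_gap: 0.0001
```

Emit:
{"fn": "step_arm", "kwargs": {"plan": [0,0,-0.015,0,0,0,0,0,0,0]}}

```text
clock: 8.4
tool_pos: [0.5246, 0.0224, 0.0968]
orientation: [-1.299, 1.15, 1.293]
wrist_force: [-3.7, -1.8, 24.0]
finger_gap: -0.0
```

The button has bottomed out: tips at about 77.8 mm and 24 N. I'll release straight up.

Emit:
{"fn": "step_arm", "kwargs": {"plan": [0,0,0.1,0,0,0,0,0.2,0,0,0,0,0.2,0,0,0,0,0.2,0,0,-0.15,0,0.15,0,0,-0.25,0,0,0,0,-0.25,0,0,0,0,0,0,0,0,0]}}

```text
clock: 9.07
tool_pos: [0.4159, 0.0197, 0.2208]
orientation: [-1.299, 1.162, 1.306]
wrist_force: [-1.9, -0.5, 0.1]
finger_gap: -0.0002
```

```bash
python3 - <<'E'
from h import *
s=robot.get_state();print(s["tool_pos"],s["wrist_force"])
p=eyes.read_camera("scene");cv2.imwrite("pics/s6.png",cv2.resize(p["frame"][150:310,250:450],None,fx=4,fy=3.75,interpolation=cv2.INTER_CUBIC)[:,:,::-1])
p=eyes.read_camera("top");cv2.imwrite("pics/t6.png",cv2.resize(p["frame"][200:330,210:370],None,fx=5,fy=4.6,interpolation=cv2.INTER_CUBIC)[:,:,::-1])
for r in eyes.landmark_of(p,"start_top")[:1]: print(r["conf"],r["position"],world(p,r["position"]))
print(world(p,(328.8,269.4)))
E
```

```text
[0.41588354 0.01974103 0.22083105] [-1.90434334 -0.54802956  0.12008123]
0.46 [330.9, 268.9] [0.45796394 0.03934143 0.55706727]
[0.45743798 0.04225981 0.55508645]
```

View pics/s6.png

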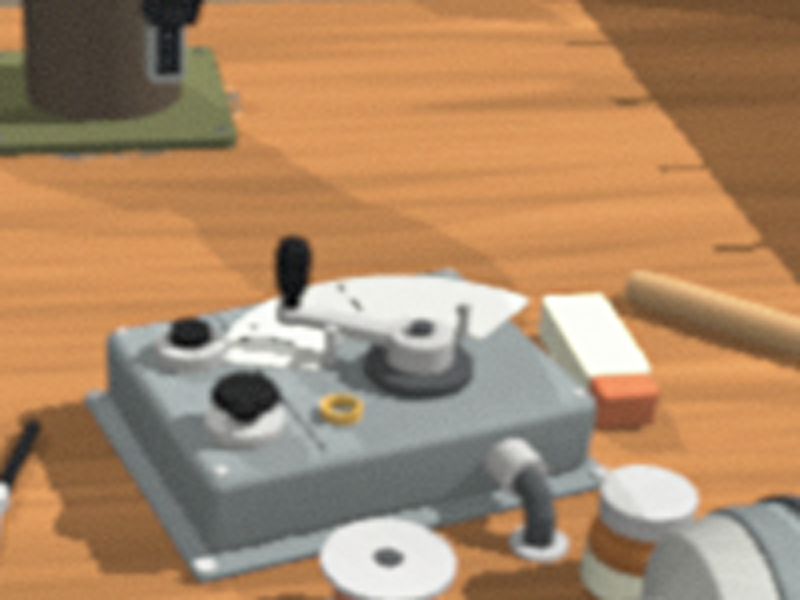

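View pics/t6.png

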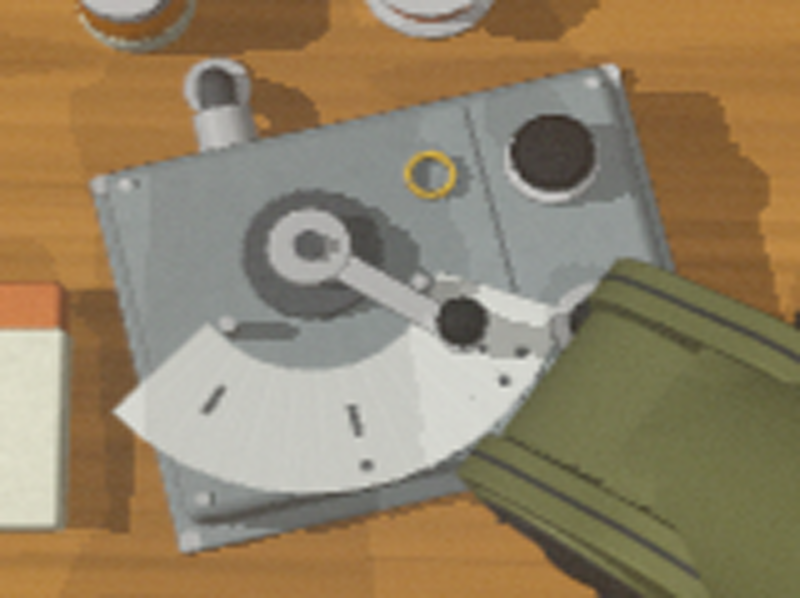

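Lever is at the two-stud stop, the start cap (190,333 in the scene view) is out again, and the ring and stop button are unmoved. I'm handing in.

```bash
python3 -c "
from bench import robot
print(robot.job_done())"
```

```text
the job is handed in; nothing more can be done
None
```

I moved the lever to fast, then pressed and released the start button, and handed the job in at about 9 s of the 45 s. The hand-in reports no verdict.

- **Lever:** I pushed it with the closed fingertips, and the camera showed it at the first notch (slow) on the way. At the second stop it took about 13 N without moving. After I let go, the pictures showed the arm still against the stop pin by the two studs.
- **Start button:** I pressed it only after that. It bottomed out at 24 N, with the fingertips about 78 mm above the bench, which matches 6 mm of travel. I then released it straight up.
- **Final pictures:** the scene camera showed the start cap out again and the lever still at fast. The stop button, the ring and the loose things in view (compound bar, jar, reel, pliers, hammer) looked unmoved. The last pictures were close crops, so I did not check the buff again. The robot was clear of everything.

**Checks that failed or disagreed:**
- With the arm blocking the top camera, the network misplaced the lever knob once. The depth reading at the start button also landed on the arm. I ignored both and went by force, fingertip height and the pictures.
- My first automatic fit of the box position was about 4 mm off, so I refitted it by hand before moving.

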